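# Free the seized pin and tip the rinsed mounts out of the drain bucket

### The arm

A 6-joint arm with a two-finger parallel gripper is mounted at the origin on a cart in front of the work surface, level with it; the furniture and walls round the work are solid. World frame = base frame: x ahead of the robot, y to its left, z up, the work surface at z = 0. Lengths are in mm, angles in degrees, forces in N, time in s.
With the tool pointing down it reaches from about 300 to 850 mm from the base axis. Payload 4.2 kg.
Tool frame: the origin (TCP) lies between the finger pads; the fingertips stand 19 mm ahead of it and the grasp point (between the pads) is the TCP (env.tips_ahead is the distance from the TCP to the fingertips, in mm); z points along the fingers, y is the direction in which the jaws open and shut (so a half turn about z gives the same grasp; the last joint's range is limited). The gripper opens to 91 mm and grips with 3 to 60 N. Pads are 32 mm wide; open, the fingers measure 118 mm over their backs; the gripper's body (76 mm by 178 mm) begins 60 mm behind the grasp point.
Start: joints at [-78.381, 18.312, 89.639, -0, 72.044, -1.146], TCP at [127.054, -560.802, 232.976] pointing down, gripper open.
Joint ranges: [-177.97, 177.97], [-48.28, 115.42], [12.27, 149.76], [-77.06, 257.06], [2.81, 150.46], [-146.56, 146.56]. Speed limits (degrees/s): [147.25, 147.25, 180, 180, 180, 180].

### API

Orientations are given as [roll, pitch, yaw] about the fixed x, y, z axes, in that order (R = Rz(yaw) Ry(pitch) Rx(roll)).
In Python, from workcell import telemetry, viewer, job_done, env gives the robot as it stands. The module is installed in compiled form; this text tells all that it offers.
- The arm moves only by the shell command python3 -m jog 'ROWS' [FORCE]. ROWS is JSON, a list of rows, each a list of 3 entries, a list of its own where there are three numbers: the shift along the tool's x, y, z in cm, then the turn about the tool's z in degrees, then the opening, from 0 (shut) to 1 (fully open). A call has 1 to 10 rows; each row shifts and turns the pose as measured when the row begins, along the tool's axes as they then stand; what a row does not reach is not made up. A row lasts 1/8 s, in which the tool goes at most 62.5 mm and 10.7 degrees, less where a joint would pass 70% of its speed; a pose out of reach is approached as far as the arm can. A call is refused whole if a number of a shift passes 6.25 or a number of a turn 10.7, either way. A call with a gripper value outside its range is refused whole. The fingers move at their own pace and stop on an object; FORCE is the grip in N (left out, the last holds). Time passes only in rows, so rows that do not move let the fingers close. It gives the time, the measured TCP pose, the force and the opening at its end, in the units of the state.
- telemetry.state(): the state, without advancing time (a new reading comes with each control period).
- viewer.grab_frame(name): name is "scene" or "top"; returns a dict with "color" (384x512x3 uint8, red, green, blue), "K" (3x3 intrinsics, pixels), "k1" (the pictures are not rectified: a ray, as slopes to the right and down, at radius r is drawn at 1 + k1 r^2 times it, then the intrinsics apply), "rvec" (rotation vector, rad) and "tvec" (3), from world to camera coordinates, as OpenCV has them. Camera axes: x right, y down, z forward; pixel columns grow to the right and rows downward; lengths in mm; the calibration is good to about 2 mm. A picture is of the moment at which its call begins. There is no depth.
- job_done(): hands the job in, once; it reports no verdict.
The state is a dict: "time_s": time; "qpos": joint angles; "qvel": joint speeds; "effort": joint torques, N m; "ee_pos": TCP position; "ee_rot": TCP orientation; "force": force on the tool from outside, world axes, zero at the start; "torque": the same for the moment, N m; "gripper_width": finger opening in mm.
Only numpy, scipy, OpenCV 4.12 (cv2) and the standard library are available. Lean on these libraries where they do the work, as an engineer would, in place of code of your own. Each camera call takes 0.05 s, during which the arm holds its last target. There are 200 camera calls.

### The job

Empty the tipping drain bucket: set the catch pan on the bench right in front of the stand, under the bucket's pouring lip, work the seized yellow locking pin out by twisting it back and forth while pulling up gently (a straight yank would bend its bracket), and put the pin in the open milky sample box. Then push the red dump handle over past the latch until the bucket is right over and the three mounts have dropped into the pan, and let go so that the bucket swings back home and latches. Do not touch the mounts with the gripper, leave the filled pan and the box standing upright, and do not disturb the other things on the bench.

Things in the scene. Friction and masses are not known exactly. Their poses are not given: they have to be found in the camera images.
- drainer: bolted-down stand of the bucket. Origin on the bench below the tipping axis, x axis in the pouring direction, z up. In mm: base plate x -110 to 12, y -81 to 109, 8 high; cheeks x -31 to 15 at y -51 (125 high) and y 51 (178 high). Dump handle on the -y side; locking pin on the +y side, upright at x 0, y 82 in a bracket (x +-23, y 54 to 110, top at 178). Nothing of it stands above 223
- axis_mid (a point): middle of the tipping axis, which runs along the drainer's y axis 105 mm above the bench; drainer's axes. Bucket at home: perforated steel scoop, drainer x -62 to 51, y -40 to 40, level floor 130 above the bench, walls to 175, pouring lip at +x. Tipped right over, the lip hangs 60 mm above the bench at x 40; mounts land between x 25 and 130
- pan_place (a point): point on the bench 89 mm in front of the tipping axis (drainer x 89, y 0, axes of the drainer). With the pan's centre here and the pan's x axis along the drainer's, the pan stands 9 mm clear of the stand, its low end under the lip
- bucket (a joint): tipping angle in rad: 0 home and level, grows forward, stop at 1.45. A spring always drives it back; a latch just off home gives way at 6 to 12 N at the dump handle, then 4 to 9 N keep it moving. Let go, it swings home and latches by itself in 1 to 2 s. With the locking pin in, it must not be forced (over 0.25 rad fails)
- dump_handle (a point): middle of the red dump handle, a level rod 16 mm thick along the drainer's y axis (y -80 to -126, this point -103) on a lever arm at y -75. It moves on a circle of radius 100 mm about the tipping axis; lean of the lever from upright toward the drainer's +x = bucket angle - 0.663 rad (leans back at home). Push it over toward +x
- pin_grip (a point): centre of the locking pin's yellow grip, 14 mm thick along the pin's x, 38 along y, 34 high; pin upright, its lower end 67 mm below, a 24 mm collar 17 to 21 mm below. Seized: a straight pull takes 32 to 50 N and bends the bracket. Turned to and fro about its axis (0.3 N m) with at most 2 mm of lift per 0.5 rad it rises with under 15 N; loose after 8 to 14 mm, out after 45 mm of lift
- pin_mid (a point): middle of the locking pin, on its axis 25 mm below pin_grip; same axes
- sample_box: open milky plastic sample box, 79 x 93 mm (x, y), 62 high, inside 72 x 85 mm, floor 4 mm thick; origin at the centre of its underside
- catch_pan: empty steel catch pan with a blue-grey liner, 130 mm (x) by 110 mm (y), inside 124 x 104 mm, floor 4 mm thick, 0.2 kg; -x end wall 25 mm high (goes toward the stand), sides 30 mm, +x end wall 36 mm with the black grip on top; origin at the centre of its underside
- pan_grip (a point): centre of the pan's black upright grip, 58 mm above the underside, 65.5 mm from the pan's centre on its +x end; the grip is 14 mm thick along the pan's x, 60 mm along its y, 30 mm high
- red_mount: the red specimen mount, a disc 30 mm in diameter and 16 mm high, lying in the bucket at the start; origin at the centre of its underside
- green_mount: the green specimen mount, 30 mm in diameter, 16 mm high, lying in the bucket at the start; origin at the centre of its underside
- black_mount: the black specimen mount, 30 mm in diameter, 14 mm high, lying in the bucket at the start; origin at the centre of its underside
- wash_bottle: bystander: white wash bottle with red cap and bent spout, 61 x 84 mm, 176 high, origin under it (body centre 12 mm toward its +y)
- powder_jar: bystander: white jar with red cap, 60 mm in diameter, 60 high, origin under it
- bulb_box: bystander: yellow carton 46 x 45 mm, 62 high, origin under it
- slide_box: bystander: blue and white box 31 x 81 mm, 52 high, origin under it
- dropper_bottle_1: bystander: amber dropper bottle with red bulb, 30 mm in diameter, 118 high, origin under it
- dropper_bottle_2: bystander: amber dropper bottle with red bulb, 30 mm in diameter, 111 high, origin under it
- pipette_bulb: bystander: orange rubber bulb, 47 mm in diameter, 63 high, origin under it
- spare_mount: bystander: black specimen mount lying on the bench, 30 mm in diameter, 14 high, origin under it
- bracket (a joint): how far the pull on the pin bends the spring-steel pin bracket upward (m): 0 at rest, 1 mm for each 12 N of upward pull; more than 2.3 mm (28 N) bends it for good and fails the job
- lock_pin: the yellow-gripped locking pin; origin at its lower end
Things that resemble listed ones, but are neither listed nor needed, are in the scene too. There is more than one size of the lock_pin; the job needs the smaller.

How it is judged (in metres and radians):
On the way:
1. the bucket is pushed past its latch and tipped right over (bucket angle over 1.2 rad) (value of joint bucket above 1.2 rad), for 0.1 s.
At the end, for the whole second after the job is handed in: bucket home (under 0.06 rad); the three mounts inside the pan's walls, under 45 mm up; pan level on the bench (under 0.1 rad, 10 mm), its centre within 50 mm of pan_place; pin's middle inside the sample box's walls, under 75 mm up; box upright (under 0.15 rad); pan and pin at rest (value of joint bucket below 0.06 rad and x of red_mount in the frame of catch_pan between -0.062 and 0.062 m and y of red_mount in the frame of catch_pan between -0.053 and 0.053 m and z of red_mount in the frame of catch_pan between -0.005 and 0.045 m and x of green_mount in the frame of catch_pan between -0.062 and 0.062 m and y of green_mount in the frame of catch_pan between -0.053 and 0.053 m and z of green_mount in the frame of catch_pan between -0.005 and 0.045 m and x of black_mount in the frame of catch_pan between -0.062 and 0.062 m and y of black_mount in the frame of catch_pan between -0.053 and 0.053 m and z of black_mount in the frame of catch_pan between -0.005 and 0.045 m and x of pin_mid in the frame of sample_box between -0.036 and 0.036 m and y of pin_mid in the frame of sample_box between -0.043 and 0.043 m and z of pin_mid in the frame of sample_box between 0 and 0.075 m and horizontal distance between catch_pan and pan_place below 0.05 m and angle between catch_pan's own z axis and vertical below 0.1 rad and height (world z) of catch_pan below 0.01 m and angle between sample_box's own z axis and vertical below 0.15 rad and linear speed of each of catch_pan, lock_pin below 0.03 m/s); the robot touches nothing.
It fails at once if the bucket is forced over with the locking pin still in its bracket (value of joint bucket above 0.25 rad and x of pin_mid in the frame of drainer between -0.03 and 0.03 m and y of pin_mid in the frame of drainer between 0.05 and 0.115 m and z of pin_mid in the frame of drainer between 0.1 and 0.2 m).
It fails at once if the gripper touches a mount (over 1 N) (contact force between the fingers and red_mount above 1 N or contact force between the fingers and green_mount above 1 N or contact force between the fingers and black_mount above 1 N).
It fails at once if the pin is yanked: its spring-steel bracket is bent up more than 2.3 mm (value of joint bracket above 0.0023 m).
It fails at once if a bystander is shoved more than 25 mm or knocked over (tilt over 0.5 rad) (distance of any of wash_bottle, powder_jar, bulb_box, slide_box, dropper_bottle_1, dropper_bottle_2, pipette_bulb, spare_mount from where it was at the start of the episode above 0.025 m or angle between any of wash_bottle, powder_jar, bulb_box, slide_box, dropper_bottle_1, dropper_bottle_2's own z axis and vertical above 0.5 rad).
It also fails if it takes over 72 s, if anything falls off the work surface, if the arm or the gripper's body presses on something with over 40 N, if the wrist force passes 120 N, or if a joint passes its speed limit or range.

## Working session

There is one attempt and no reset: what is moved stays moved. The work goes in short steps, Python scripts to look and compute and a shell command to move; the robot and the scene stay as the last step left them, time stands still between calls to the robot, and variables do not carry over. Pictures are saved under pics/ and viewed, about 8 in all and at most 12, crops included, and the job is handed in when it is done.

```bash
mkdir -p pics
cat > h.py <<'E'
import numpy as np, cv2
from workcell import telemetry, viewer, env
def shot(n,f):
    d=viewer.grab_frame(n); cv2.imwrite('pics/'+f,d['color'][...,::-1]); np.save('pics/'+n+'.npy',d,allow_pickle=True); return d
def load(n): return np.load('pics/'+n+'.npy',allow_pickle=True).item()
def ray(d,u,v):
    K=np.array(d['K']);p=np.array([(u-K[0,2])/K[0,0],(v-K[1,2])/K[1,1]]);q=p.copy()
    for _ in range(20): q=p/(1+d['k1']*(q@q))
    R=cv2.Rodrigues(np.array(d['rvec'],float))[0];t=np.array(d['tvec'],float).ravel()
    return -R.T@t, R.T@np.array([q[0],q[1],1])
def at(d,u,v,z):
    c,r=ray(d,u,v); return (c+r*(z-c[2])/r[2]).round(1)
def proj(d,P):
    R=cv2.Rodrigues(np.array(d['rvec'],float))[0];P=np.atleast_2d(P)@R.T+np.array(d['tvec'],float).ravel()
    q=P[:,:2]/P[:,2:]; q=q*(1+d['k1']*(q**2).sum(1,keepdims=True));K=np.array(d['K'])
    return (q*[K[0,0],K[1,1]]+[K[0,2],K[1,2]]).round(1)
E
python3 - <<'E'
from h import *
a=shot('scene','s0.png');b=shot('top','t0.png')
for d in(a,b): print(ray(d,256,192),d['K'],d['k1'])
for n in('s0','t0'):
    i=cv2.imread(f'pics/{n}.png');cv2.imwrite(f'pics/{n}b.png',cv2.resize(i,(800,600),interpolation=cv2.INTER_CUBIC))
print(telemetry.state())
E
```

```text
(array([ 212.442346  , -880.70446273,  849.52238216]), array([ 0.37187505,  0.64963748, -0.66313514])) [[389.31790744   0.         259.20749612]
 [  0.         389.31790744 191.80718685]
 [  0.           0.           1.        ]] -0.03614482333105765
(array([ 515.50436484, -197.5340483 , 1194.88621352]), array([ 0.1035865 ,  0.00524448, -0.99476371])) [[435.07326548   0.         257.6278278 ]
 [  0.         435.07326548 199.51650989]
 [  0.           0.           1.        ]] -0.1641698597683585
{'time_s': 0.1, 'qpos': array([-7.83809294e+01,  1.83493186e+01,  8.96978130e+01, -2.03176313e-05,
        7.20439177e+01, -1.14626383e+00]), 'qvel': array([-0.0232179 , -0.12461504, -0.14030369,  0.01459207, -0.07784854,
       -0.04321051]), 'effort': array([-3.29177583e-04, -4.13333917e+01, -2.32510346e+01,  7.28492090e-02,
        4.22156404e-02, -6.22588641e-05]), 'ee_pos': array([ 126.96650131, -560.39040469,  232.20175131]), 'ee_rot': array([-1.79908969e+02, -1.80210148e-03,  1.27653393e+01]), 'force': array([0.24169165, 0.07446341, 0.20886092]), 'torque': array([0.03423258, 0.00037586, 0.03578992]), 'gripper_width': 91.16308551506101}
```

View pics/s0b.png

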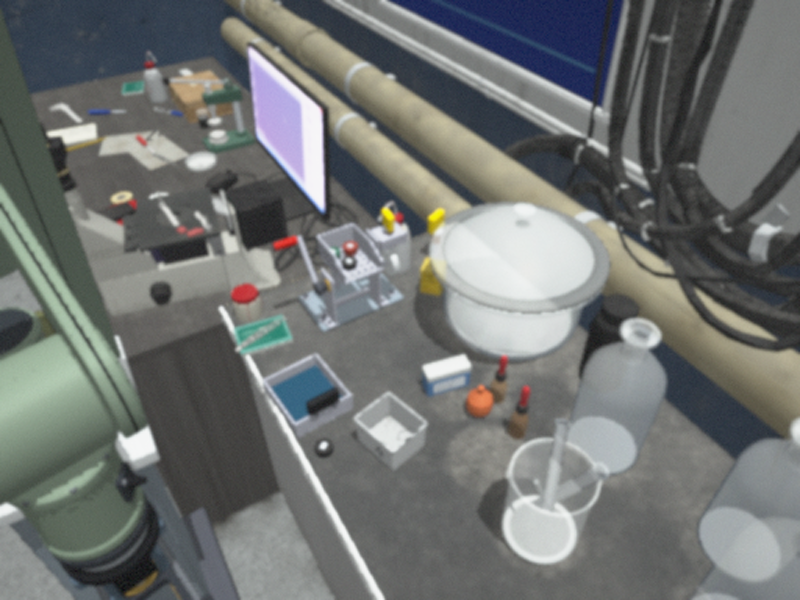

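View pics/t0b.png

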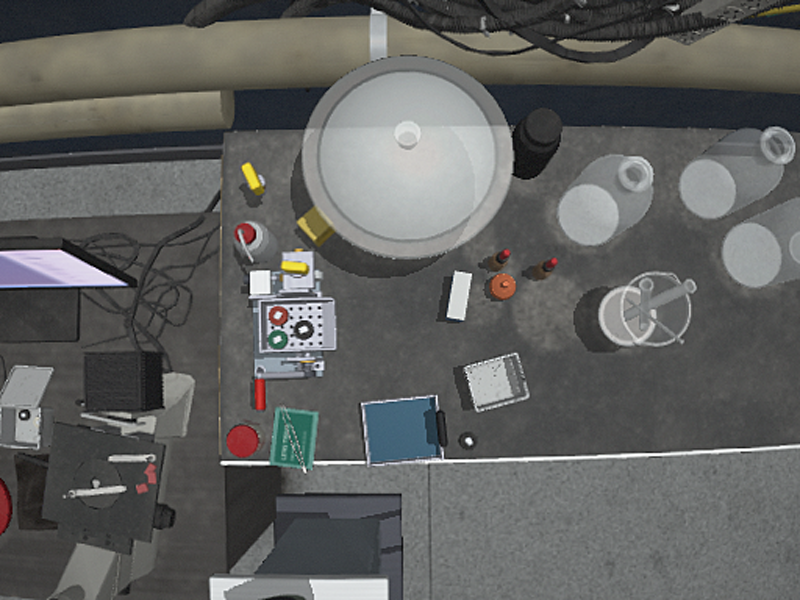

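Run:
```python
from h import *
d=load('top'); s=.64
for n,u,v,z in [('pin',294,267,216),('handle a',260,379,180),('handle b',260,409,180),('bucket fl',260,297,175),('fr',336,297,175),('nl',259,351,175),('nr',335,351,175),('base l n',255,377,8),('base r n',322,377,8),('pan nl',366,465,30),('pan nr',442,460,36),('pan fl',361,402,30),('pan fr',437,396,36),('pangripn',444,447,73),('pangripf',439,411,73),('box fl',461,370,62),('box fr',518,354,62),('box nr',528,395,62),('box nl',474,411,62),('jar',242,440,60),('spare',468,440,14),('slide',459,296,52),('green',295,440,0),('bench corner',221,462,0),('bench edge r',700,450,0),('yellow blk',315,225,60),('bigpin',252,178,100),('pot rim L',293,180,0),('pot rim b',407,262,150),('wash',246,235,176)]:
    print(n,at(d,u*s,v*s,z))
i=cv2.imread('pics/t0.png')[150:300,135:345]; cv2.imwrite('pics/t0c.png',cv2.resize(i,None,fx=3.8,fy=3.8,interpolation=cv2.INTER_CUBIC))
i=cv2.imread('pics/s0.png')[120:300,140:350]; cv2.imwrite('pics/s0c.png',cv2.resize(i,None,fx=3.3,fy=3.3,interpolation=cv2.INTER_CUBIC))
```

```text
pin [668.5 -38.2 216. ]
handle a [505.7  19.7 180. ]
handle b [460.8  20.  180. ]
bucket fl [629.9  20.7 175. ]
fr [627.9 -95.5 175. ]
nl [547.9  22.2 175. ]
nr [546.3 -93.3 175. ]
base l n [507.6  65.4   8. ]
base r n [506.3 -53.    8. ]
pan nl [ 355.6 -129.    30. ]
pan nr [ 362.9 -258.2   36. ]
pan fl [ 463.  -122.1   30. ]
pan fr [ 471.4 -251.6   36. ]
pangripn [ 389.  -259.9   73. ]
pangripf [ 448.2 -252.7   73. ]
box fl [ 514.8 -291.2   62. ]
box fr [ 539.6 -387.4   62. ]
box nr [ 470.9 -402.5   62. ]
box nl [ 446.3 -311.5   62. ]
jar [402.6  76.9  60. ]
spare [ 393.6 -304.9   14. ]
slide [ 639.7 -291.5   52. ]
green [396.3  -3.1   0. ]
bench corner [357.6 129.9   0. ]
bench edge r [ 359.8 -728.2    0. ]
yellow blk [764.7 -48.7  60. ]
bigpin [838.8  52.4 100. ]
pot rim L [ 8.623e+02 -5.000e-01  0.000e+00]
pot rim b [ 683.5 -203.8  150. ]
wash [726.1  43.1 176. ]
```

View pics/t0c.png

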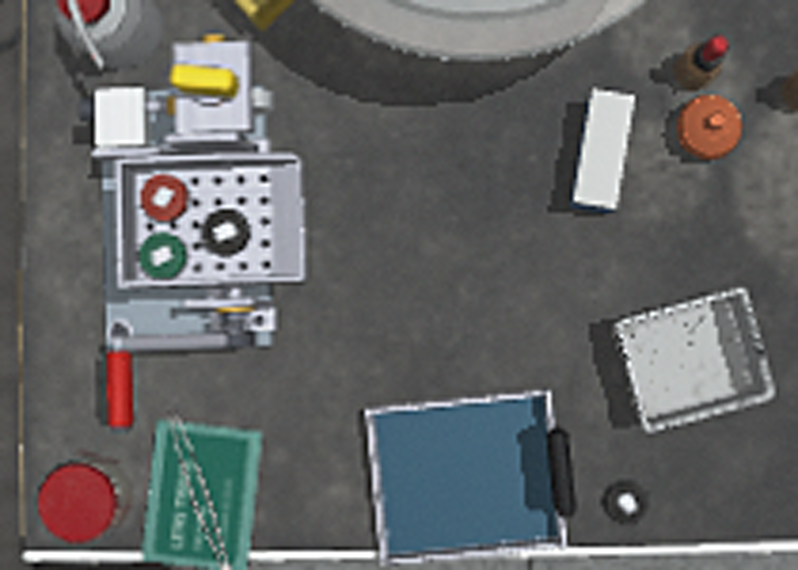

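View pics/s0c.png

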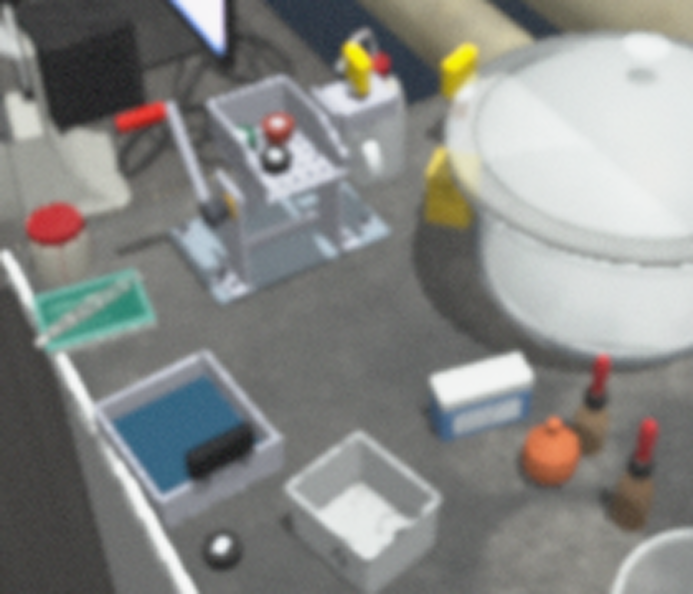

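The top view shows the stand pouring toward world -Y. Its origin is at about (588,-42). The pan is at (413,-190), its grip at (418,-256), the box at (493,-348) and the pin grip at (669,-38). All of these agree with the given sizes to within a few mm. I'll take the pan first.

```bash
cat >> h.py <<'E'
def to(x,y,z,yaw=None):
    s=telemetry.state();p=s['ee_pos'];w=s['ee_rot'][2];yaw=w if yaw is None else yaw
    d=np.array([x,y,z])-p;a=np.radians(yaw);t=(yaw-w+180)%360-180
    print('turn',round(-t,1),'cm in target axes',(np.array([np.cos(a)*d[0]+np.sin(a)*d[1],np.sin(a)*d[0]-np.cos(a)*d[1],-d[2]])/10).round(2),'q6',s['qpos'][5].round(1),'t',s['time_s'],'F',s['force'].round(1),s['gripper_width'].round(1))
E
python3 -m jog '[[[0,0,0],9.3,0.5],[[3.87,-3.57,1.2],0,0.5],[[3.87,-3.57,1.2],0,0.5],[[3.87,-3.57,1.2],0,0.5],[[3.87,-3.57,1.2],0,0.5],[[3.87,-3.57,1.2],0,0.5],[[3.87,-3.57,1.2],0,0.5],[[3.87,-3.57,1.2],0,0.5],[[3.87,-3.57,1.2],0,0.5],[[0,0,0],0,0.5]]' 30
python3 -c "
from h import *
to(418,-256,58,3.5)
i=cv2.imread('pics/s0.png')
d=load('scene');print(proj(d,[[418,-256,58],[670,-41,199],[588,-42,175],[493,-348,0]])*1.5625)
d=load('top');print(proj(d,[[418,-256,73],[758,-76,259],[758,0,259]])*1.5625)"
```

```text
time_s: 1.35
ee_pos: [428.1, -249.2, 130.3]
ee_rot: [-179.8, 0.1, 3.0]
force: [-0.4, -0.9, -0.3]
gripper_width: 45.9Traceback (most recent call last):
  File "<string>", line 3, in <module>
    to(418,-256,58,3.5)
    ~~^^^^^^^^^^^^^^^^^
  File "h.py", line 20, in to
    print('turn',round(-t,1),'cm in target axes',(np.array([np.cos(a)*d[0]+np.sin(a)*d[1],np.sin(a)*d[0]-np.cos(a)*d[1],-d[2]])/10).round(2),'q6',s['qpos'][5].round(1),'t',s['time_s'],'F',s['force'].round(1),s['gripper_width'].round(1))
                                                                                                                                                                                                                ^^^^^^^^^^^^^^^^^^^^^^^^
AttributeError: 'float' object has no attribute 'round'
```

```bash
sed -i "s/s\['qpos'\]\[5\].round(1)/s['qpos'][5]/; s/s\['gripper_width'\].round(1)/s['gripper_width']/" h.py
python3 -c "
from h import *
to(418,-256,60,3.5)
d=load('scene');print(proj(d,[[418,-256,58],[670,-41,199],[588,-42,175],[493,-348,0]])*1.5625)
d=load('top');print(proj(d,[[418,-256,73],[758,-76,259],[758,0,259]])*1.5625)"
```

```text
turn -0.5 cm in target axes [-1.05  0.61  7.03] q6 55.3614828076982 t 1.35 F [-0.4 -0.9 -0.3] 45.867066876115
[[321.71875 400.9375 ]
 [388.28125 222.1875 ]
 [350.46875 246.09375]
 [389.375   442.03125]]
[[441.25    429.375  ]
 [315.9375  199.375  ]
 [262.8125  200.78125]]
```

```bash
python3 -m jog '[[[-1.05,0.61,1.5],0,0.5],[[0,0,3],0,0.5],[[0,0,2.5],0,0.5],[[0,0,0],0,0.5],[[0,0,0],0,0],[[0,0,0],0,0],[[0,0,0],0,0],[[0,0,0],0,0]]' 35; python3 -c "
from h import *
to(418,-256,60,3.5);to(586,-198.5,100,-1)"
```

```text
time_s: 2.35
ee_pos: [416.4, -259.5, 61.9]
ee_rot: [180.0, -0.0, 2.9]
force: [-0.3, 0.4, -3.9]
gripper_width: 13.6
turn -0.6 cm in target axes [ 0.18 -0.34  0.19] q6 53.83840793779866 t 2.35 F [-0.3  0.4 -3.9] 13.608423638762376
turn 3.9 cm in target axes [16.85 -6.4  -3.81] q6 53.83840793779866 t 2.35 F [-0.3  0.4 -3.9] 13.608423638762376
```

```bash
python3 -m jog '[[[0,0,-1.5],0,0],[[0,0,-1.5],0,0],[[2,-0.3,0],1.3,0],[[4,-1.5,0],1.3,0],[[4,-1.7,0],1.3,0],[[4,-1.7,0],0,0],[[2.5,-1.0,0],0,0],[[0,0,0],0,0]]'; python3 -c "
from h import *
to(585.5,-199,63,-1)"
```

```text
time_s: 3.35
ee_pos: [585.1, -194.5, 91.5]
ee_rot: [179.9, 0.1, -1.1]
force: [-0.6, 0.6, -2.5]
gripper_width: 14.0
turn -0.1 cm in target axes [0.05 0.45 2.85] q6 71.78301763469636 t 3.35 F [-0.6  0.6 -2.5] 13.955802605194563
```

```bash
python3 -m jog '[[[0,0.45,0.9],0,0],[[0,0,1],0,0],[[0,0,0.6],0,0],[[0,0,0.3],0,0],[[0,0,0],0,0],[[0,0,0],0,0.45],[[0,0,0],0,0.45],[[0,0,0],0,0.45],[[0,0,-3],0,0.45],[[0,0,-6],0,0.45]]'
python3 - <<'E'
from h import *
to(669,-38,260,82)
d=shot('top','t1.png');i=cv2.imread('pics/t1.png')[150:300,135:345]; cv2.imwrite('pics/t1c.png',cv2.resize(i,None,fx=3.8,fy=3.8,interpolation=cv2.INTER_CUBIC))
d=shot('scene','s1.png')
E
```

```text
time_s: 4.6
ee_pos: [578.9, -199.7, 149.6]
ee_rot: [-179.9, 0.8, -1.2]
force: [0.7, -0.2, 0.8]
gripper_width: 41.3
turn -83.2 cm in target axes [ 17.27   6.67 -11.04] q6 71.29412562509224 t 4.6 F [ 0.7 -0.2  0.8] 41.28313496259969
```

View pics/t1c.png

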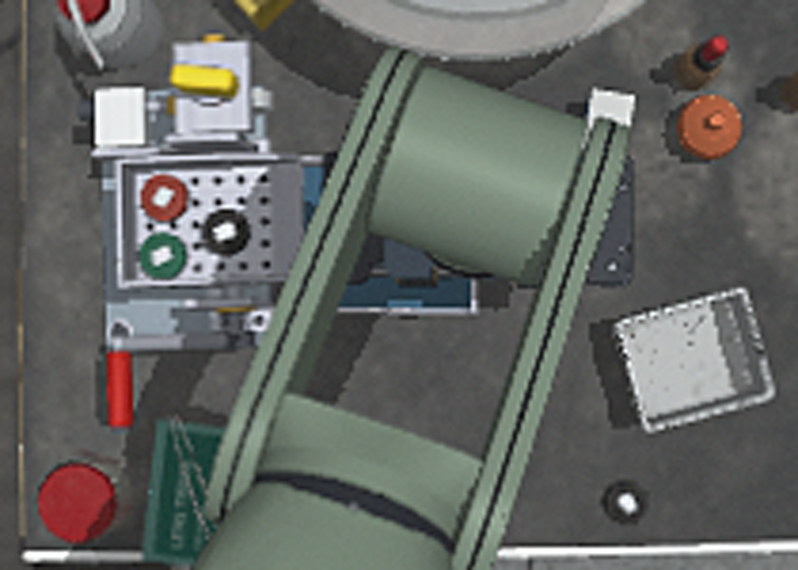

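Run:
```python
from h import *
a=load('scene');b=load('top')
def tri(ua,va,ub,vb):
    c1,r1=ray(a,ua*.64,va*.64);c2,r2=ray(b,ub*.64,vb*.64)
    s,res,_,_=np.linalg.lstsq(np.c_[r1,-r2],c2-c1,rcond=None); return (c1+s[0]*r1).round(),(c2+s[1]*r2).round()
print('rim c',tri(519,252,407,157));print('knob',tri(523,208,407,133)); print('pin top',tri(390,213,294,267)); print('bigpin',tri(436,220,252,178))
```

```text
rim c (array([ 853., -210.,  167.]), array([ 848., -207.,  165.]))
knob (array([ 851., -206.,  262.]), array([ 852., -206.,  262.]))
pin top (array([674., -41., 218.]), array([668., -39., 218.]))
bigpin (array([843.,  55.,  88.]), array([842.,  55.,  88.]))
```

```bash
python3 -m jog '[[[0,0,-3],0,0.45],[[0,0,-3],-10.5,0.45],[[0,0,-3],-10.5,0.45],[[0,0,-2],-10.5,0.45],[[0,0,-1],-10.5,0.45],[[0,0,0],-10.5,0.45],[[0,0,0],-10.5,0.45],[[0,0,0],-10.5,0.45],[[0,0,0],-10.5,0.45],[[0,0,0],0,0.45]]'; python3 -c "
from h import *
to(670,-39.5,250,83)"
```

```text
time_s: 5.95
ee_pos: [583.3, -200.4, 278.9]
ee_rot: [179.8, 0.2, 84.7]
force: [0.3, -0.1, 0.4]
gripper_width: 41.0
turn 1.7 cm in target axes [17.03  6.64  2.89] q6 -14.643097406029247 t 5.95 F [ 0.3 -0.1  0.4] 40.96901639814152
```

```bash
python3 -m jog '[[[3,1.3,0],1.7,0.45],[[5,1.9,0],0,0.45],[[5,1.9,0],0,0.45],[[4,1.5,0],0,0.45],[[0,0,1],0,0.45],[[0,0,0],0,0.45]]'
python3 - <<'E'
from h import *
to(670,-39.5,206,83)
d=shot('scene','s2.png');print(proj(d,[[670,-39.5,199]]))
i=cv2.imread('pics/s2.png')[90:210,180:340]; cv2.imwrite('pics/s2c.png',cv2.resize(i,None,fx=4.5,fy=4.5,interpolation=cv2.INTER_CUBIC))
E
```

```text
time_s: 6.7
ee_pos: [671.9, -36.4, 265.4]
ee_rot: [179.9, 0.3, 81.8]
force: [-1.2, -0.1, -0.7]
gripper_width: 40.9
turn -1.2 cm in target axes [-0.33 -0.15  5.94] q6 4.339689224294112 t 6.7 F [-1.2 -0.1 -0.7] 40.89526752450998
[[248.2 142. ]]
```

View pics/s2c.png

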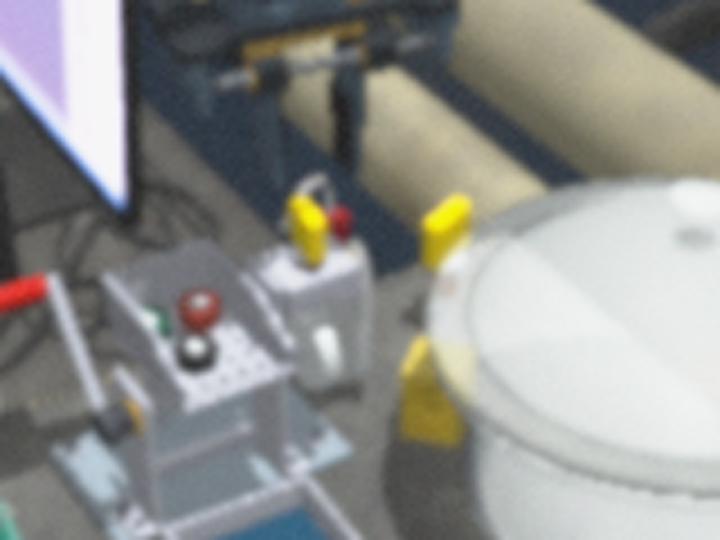

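The pin grip shows at crop pixel (308,230), which is image pixel (248.4,141). That matches the projected (248.2,142), and the open fingers are straddling above it.

```bash
python3 -m jog '[[[-0.33,-0.15,1.5],-1.2,0.45],[[0,0,2],0,0.45],[[0,0,1.6],0,0.45],[[0,0,0.5],0,0.45],[[0,0,0],0,0.45]]'; python3 -c "
from h import *
to(670,-39.5,206,83)"
```

```text
time_s: 7.38
ee_pos: [668.3, -44.9, 207.5]
ee_rot: [179.8, 0.3, 82.7]
force: [-0.4, 0.2, 1.4]
gripper_width: 41.5
turn -0.3 cm in target axes [0.56 0.1  0.15] q6 2.746621719022156 t 7.375 F [-0.4  0.2  1.4] 41.47106703756299
```

```bash
python3 -m jog '[[[0.5,0.1,0],0,0.45],[[0,0,0],0,0.45],[[0,0,0],0,0]]' 45; python3 -c "
from h import *
to(670,-39.5,206,83)"; python3 -m jog '[[[0,0,0],0,0],[[0,0,0],0,0]]'; python3 -c "
from h import *
to(670,-39.5,206,83);print(telemetry.state()['torque'])"
```

```text
time_s: 7.75
ee_pos: [671.0, -39.6, 209.1]
ee_rot: [179.6, 0.3, 82.7]
force: [-0.4, 0.9, 0.2]
gripper_width: 33.7
turn -0.3 cm in target axes [-0.   -0.1   0.31] q6 3.197427697754271 t 7.75 F [-0.4  0.9  0.2] 33.7269353946904
time_s: 8.0
ee_pos: [670.3, -39.3, 209.4]
ee_rot: [179.7, 0.3, 82.7]
force: [-5.1, 1.2, 1.3]
gripper_width: 13.6
turn -0.3 cm in target axes [-0.02 -0.03  0.34] q6 3.1898399790255003 t 8.0 F [-5.1  1.2  1.3] 13.55891974849521
[0.25094043 1.12866467 0.12895432]
```

```bash
python3 -m jog '[[[0,0,-0.03],10,0],[[0,0,-0.05],10,0],[[0,0,-0.05],-10,0],[[0,0,-0.05],-10,0]]'; python3 -c "
from h import *
to(670,-39.5,206,83);print(telemetry.state()['torque'])"
```

```text
time_s: 8.5
ee_pos: [668.6, -37.3, 209.2]
ee_rot: [-180.0, 0.1, 82.6]
force: [1.8, 2.9, -1.7]
gripper_width: 14.0
turn -0.4 cm in target axes [-0.2   0.16  0.32] q6 3.279761652651765 t 8.5 F [ 1.8  2.9 -1.7] 13.983843340788207
[ 0.51391599 -0.61646158 -0.15731928]
```

```bash
python3 -m jog '[[[-0.05,0.05,-0.09],10.5,0],[[0,0,-0.09],10.5,0],[[0,0,-0.09],-10.5,0],[[0,0,-0.09],-10.5,0],[[0,0,-0.09],-10.5,0]]'; python3 -c "
from h import *
to(670,-39.5,206,83);print(telemetry.state()['torque'])"
```

```text
time_s: 9.12
ee_pos: [669.4, -38.2, 209.9]
ee_rot: [-179.8, 0.1, 93.4]
force: [2.1, -2.8, -1.0]
gripper_width: 13.8
turn 10.4 cm in target axes [-0.12  0.07  0.39] q6 -7.530391306749089 t 9.125 F [ 2.1 -2.8 -1. ] 13.781869359054827
[-0.61775922 -0.37885095 -0.03898042]
```

Turning tracks well and the pull force stays tiny, so I'll raise the lift per row a little.

```bash
python3 -m jog '[[[0,0,-0.14],-10.5,0],[[0,0,-0.14],10.5,0],[[0,0,-0.14],10.5,0],[[0,0,-0.14],10.5,0],[[0,0,-0.14],10.5,0]]'; python3 -c "
from h import *
to(670,-39.5,206,83)"; python3 -m jog '[[[0,0,-0.14],-10.5,0],[[0,0,-0.14],-10.5,0],[[0,0,-0.14],-10.5,0],[[0,0,-0.14],-10.5,0]]'; python3 -c "
from h import *
to(670,-39.5,206,83)"
```

```text
time_s: 9.75
ee_pos: [668.0, -38.4, 213.8]
ee_rot: [-179.6, 0.4, 61.1]
force: [0.8, -2.5, -5.3]
gripper_width: 14.1
turn -21.9 cm in target axes [-0.08  0.21  0.78] q6 24.729716578767587 t 9.75 F [ 0.8 -2.5 -5.3] 14.05379550750937
time_s: 10.25
ee_pos: [670.5, -38.4, 216.4]
ee_rot: [-179.7, 0.0, 104.1]
force: [1.2, 0.8, 5.0]
gripper_width: 14.0
turn 21.1 cm in target axes [-0.12 -0.03  1.04] q6 -18.27061517730526 t 10.25 F [1.2 0.8 5. ] 14.044530550625963
```

```bash
python3 -m jog '[[[0,0,-0.11],10.5,0],[[0,0,-0.11],10.5,0],[[0,0,-0.11],10.5,0],[[0,0,-0.11],10.5,0],[[0,0,-0.11],-10.5,0],[[0,0,-0.11],-10.5,0],[[0,0,-0.11],-10.5,0],[[0,0,-0.11],-10.5,0]]'; python3 -c "
from h import *
to(670,-39.5,206,83)"; python3 -m jog '[[[0,0,-0.11],10.5,0],[[0,0,-0.11],10.5,0],[[0,0,-0.11],10.5,0],[[0,0,-0.11],10.5,0],[[0,0,-0.11],-10.5,0],[[0,0,-0.11],-10.5,0]]'; python3 -c "
from h import *
to(670,-39.5,206,83)"
```

```text
time_s: 11.25
ee_pos: [670.6, -37.5, 218.2]
ee_rot: [-179.4, -0.2, 104.2]
force: [2.2, -2.6, -3.8]
gripper_width: 13.8
turn 21.2 cm in target axes [-0.2  -0.03  1.22] q6 -18.333036030091787 t 11.25 F [ 2.2 -2.6 -3.8] 13.832195909171885
time_s: 12.0
ee_pos: [669.5, -37.3, 218.5]
ee_rot: [-178.9, 0.1, 82.7]
force: [2.3, 0.7, -1.5]
gripper_width: 13.8
turn -0.3 cm in target axes [-0.21  0.08  1.25] q6 3.123479440148135 t 12.0 F [ 2.3  0.7 -1.5] 13.826868103812894
```

```bash
python3 -m jog '[[[-0.1,0,-0.13],10.5,0],[[0,0,-0.13],10.5,0],[[0,0,-0.13],-10.5,0],[[0,0,-0.13],-10.5,0],[[0,0,-0.13],-10.5,0],[[0,0,-0.13],-10.5,0],[[0,0,-0.13],10.5,0],[[0,0,-0.13],10.5,0]]'; python3 -c "
from h import *
to(670,-39.5,206,83)"; python3 -m jog '[[[0,0,-0.13],10.5,0],[[0,0,-0.13],10.5,0],[[0,0,-0.13],-10.5,0],[[0,0,-0.13],-10.5,0],[[0,0,-0.13],-10.5,0],[[0,0,-0.13],-10.5,0]]'; python3 -c "
from h import *
to(670,-39.5,206,83)"
```

```text
time_s: 13.0
ee_pos: [670.8, -39.1, 226.4]
ee_rot: [-178.9, 0.1, 82.7]
force: [-1.3, 1.3, -0.7]
gripper_width: 13.8
turn -0.3 cm in target axes [-0.05 -0.07  2.04] q6 3.0403735191711014 t 13.0 F [-1.3  1.3 -0.7] 13.795746007420657
time_s: 13.75
ee_pos: [671.2, -38.3, 232.0]
ee_rot: [-178.9, -0.4, 104.2]
force: [1.0, 1.0, -1.9]
gripper_width: 13.7
turn 21.2 cm in target axes [-0.13 -0.1   2.6 ] q6 -18.47894276146083 t 13.75 F [ 1.   1.  -1.9] 13.74905819458541
```

```bash
python3 -m jog '[[[0,0,-0.3],0,0],[[0,0,-0.4],10.5,0],[[0,0,-0.4],10.5,0]]'
python3 - <<'E'
from h import *
to(670,-39.5,206,83)
d=shot('scene','s3.png')
i=cv2.imread('pics/s3.png')[90:210,180:340]; cv2.imwrite('pics/s3c.png',cv2.resize(i,None,fx=4.5,fy=4.5,interpolation=cv2.INTER_CUBIC))
E
```

```text
time_s: 14.12
ee_pos: [671.0, -38.5, 242.7]
ee_rot: [-178.8, 0.0, 82.3]
force: [0.8, 0.6, -1.2]
gripper_width: 13.9
turn -0.7 cm in target axes [-0.11 -0.09  3.67] q6 3.417947390994833 t 14.125 F [ 0.8  0.6 -1.2] 13.94242362002123
```

View pics/s3c.png

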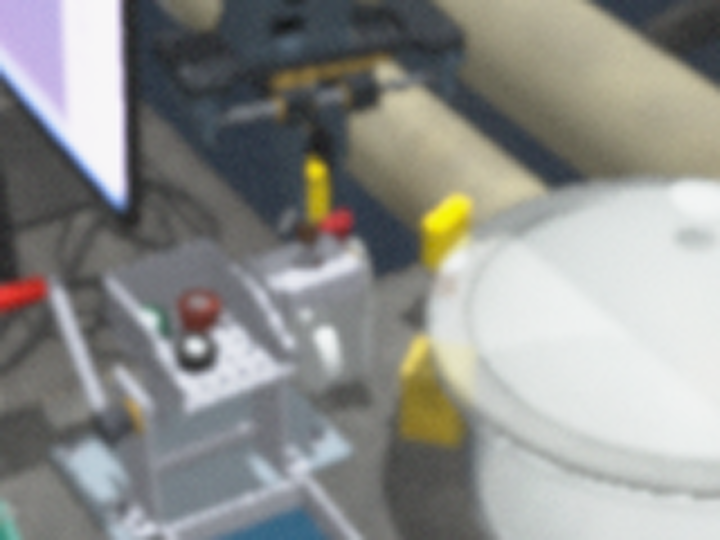

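The pin has come up with the gripper: the grip is now at crop (318,190) and the shaft shows above the bracket. Next I lift it clear and carry it to the box.

```bash
python3 -m jog '[[[0,0,-0.6],0,0],[[0,0,-1],0,0],[[0,0,-1.5],0,0],[[0,0,-2.5],0,0],[[0,0,-2.5],0,0],[[0,0,-1],0,0],[[0,0,0],0,0]]'; python3 -c "
from h import *
to(493,-348,330,82.3)"
```

```text
time_s: 15.05
ee_pos: [673.2, -38.9, 341.3]
ee_rot: [-179.0, 0.0, 82.3]
force: [0.5, -0.1, -1.5]
gripper_width: 13.7
turn -0.0 cm in target axes [-33.04 -13.72   1.13] q6 3.404076554648598 t 15.05 F [ 0.5 -0.1 -1.5] 13.720529649070162
```

```bash
python3 -m jog '[[[-2.5,-1,0],0,0],[[-5,-2.1,0],0,0],[[-5,-2.1,0],0,0],[[-5,-2.1,0],0,0],[[-5,-2.1,0],0,0],[[-5,-2.1,0],0,0],[[-3.5,-1.4,0],0,0],[[-1,-0.4,0],0,0],[[0,0,0],0,0],[[0,0,0],0,0]]'; python3 -c "
from h import *
to(493,-348,83,82.3)"
```

```text
time_s: 16.3
ee_pos: [482.9, -351.1, 335.4]
ee_rot: [-177.9, -0.1, 82.1]
force: [-0.5, 0.6, -1.5]
gripper_width: 13.5
turn -0.2 cm in target axes [ 0.44  0.96 25.24] q6 -28.72211788312483 t 16.3 F [-0.5  0.6 -1.5] 13.515368160022124
```

```bash
python3 -m jog '[[[0.44,0.96,3],0,0],[[0,0,5],0,0],[[0,0,5],0,0],[[0,0,3.5],0,0],[[0,0,1],0,0],[[0,0,0],0,0]]'
python3 - <<'E'
from h import *
to(493,-348,83,82.3)
d=shot('scene','s4.png')
i=cv2.imread('pics/s4.png')[170:320,170:370]; cv2.imwrite('pics/s4c.png',cv2.resize(i,None,fx=4,fy=4,interpolation=cv2.INTER_CUBIC))
E
```

```text
time_s: 17.05
ee_pos: [492.8, -340.6, 157.4]
ee_rot: [-178.2, -0.0, 82.8]
force: [1.1, -0.3, -1.0]
gripper_width: 14.0
turn 0.5 cm in target axes [-0.74  0.12  7.44] q6 -27.73202837077144 t 17.05 F [ 1.1 -0.3 -1. ] 13.975799333983842
```

View pics/s4c.png

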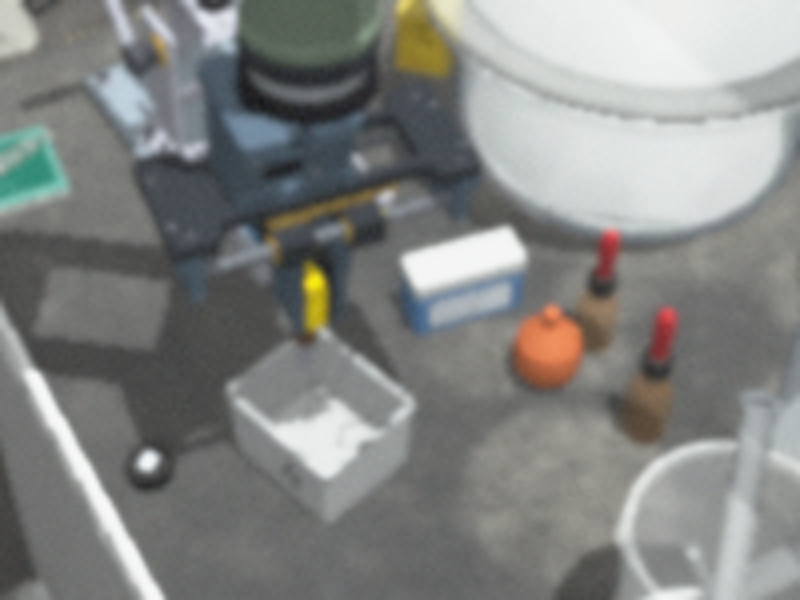

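Run:
```python
from h import *
d=load('scene')
print((proj(d,[[493,-341,147],[493,-341,126],[493,-341,80],[515,-291,62],[540,-387,62],[471,-402,62],[446,-311,62],[493,-348,0]])-[170,170])*4)
for u,v in[(322,333),(414,402),(328,472),(230,388)]: print(at(d,170+u/4,170+v/4,62))
i=cv2.imread('pics/s4.png')[230:275,230:265]; cv2.imwrite('pics/s4d.png',cv2.resize(i,None,fx=14,fy=12,interpolation=cv2.INTER_CUBIC))
```

```text
[[305.2 296.4]
 [306.4 319.2]
 [308.4 367.2]
 [300.8 318.8]
 [411.2 405.2]
 [327.2 470.8]
 [220.4 383.2]
 [316.8 451.6]]
[ 520.9 -308.5   62. ]
[ 542.7 -385.8   62. ]
[ 471.1 -403.    62. ]
[ 449.4 -317.4   62. ]
```

View pics/s4d.png

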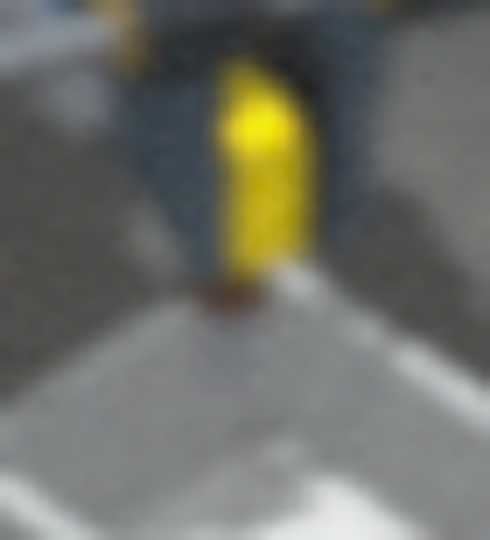

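```bash
python3 -m jog '[[[-0.85,0.1,0],0,0],[[0,0,2.5],0,0],[[0,0,2.5],0,0],[[0,0,1],0,0],[[0,0,0],0,0]]'; python3 -c "
from h import *
to(494,-350,83)"
```

```text
time_s: 17.73
ee_pos: [496.3, -354.9, 104.8]
ee_rot: [-179.1, 0.5, 82.8]
force: [0.6, -0.5, -1.3]
gripper_width: 13.6
turn -0.0 cm in target axes [ 0.46 -0.29  2.18] q6 -28.432770067888207 t 17.725 F [ 0.6 -0.5 -1.3] 13.559650562081853
```

```bash
python3 -m jog '[[[0.4,-0.2,0.9],0,0],[[0,0,0.8],0,0],[[0,0,0.4],0,0],[[0,0,0.2],0,0]]'; python3 -c "
from h import *
to(494,-350,83)"
```

```text
time_s: 18.23
ee_pos: [495.6, -351.5, 82.9]
ee_rot: [-179.4, 0.6, 82.8]
force: [-0.4, 0.7, -1.0]
gripper_width: 13.6
turn -0.0 cm in target axes [ 0.13 -0.18 -0.01] q6 -28.154461343364318 t 18.225 F [-0.4  0.7 -1. ] 13.623611439625634
```

```bash
python3 -m jog '[[[0,0,0],0,0.4],[[0,0,0],0,0.4],[[0,0,0],0,0.4],[[0,0,-2],0,0.4],[[0,0,-4],0,0.4],[[0,0,-5],0,0.4],[[0,0,-6],0,0.4],[[0,0,-4],0,0.4]]'
python3 - <<'E'
from h import *
to(485,57,260,0)
d=shot('scene','s5.png')
i=cv2.imread('pics/s5.png')[170:320,150:350]; cv2.imwrite('pics/s5c.png',cv2.resize(i,None,fx=4,fy=4,interpolation=cv2.INTER_CUBIC))
E
```

```text
time_s: 19.23
ee_pos: [497.3, -348.9, 296.3]
ee_rot: [-179.1, 0.5, 82.8]
force: [0.6, -0.2, 0.0]
gripper_width: 36.4
turn 82.8 cm in target axes [ -1.23 -40.59   3.63] q6 -28.336178741439085 t 19.225 F [ 0.6 -0.2  0. ] 36.44301268174296
```

View pics/s5c.png

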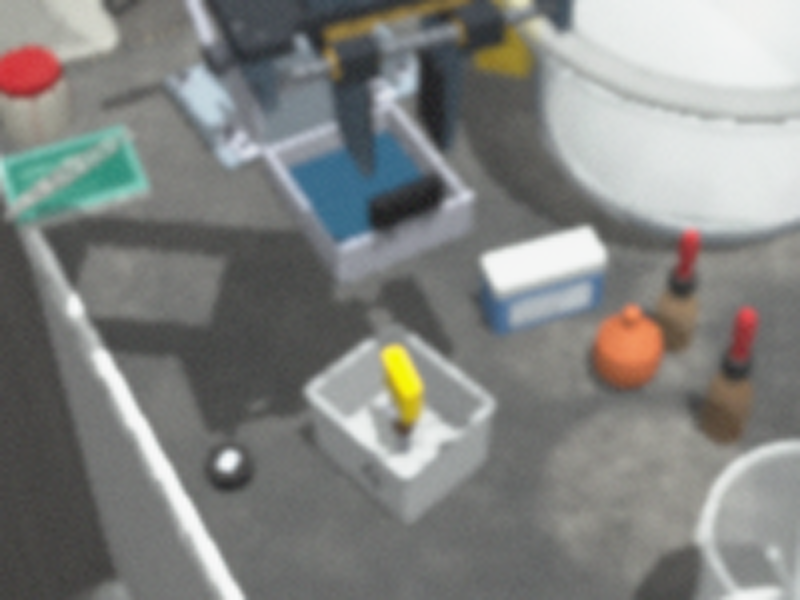

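The pin is in the box with its grip at crop (402,385), the box is upright, and the pan sits squarely under the lip. Next is the handle.

```bash
python3 -m jog '[[[0,0,0],10.4,0],[[0,0,0],10.4,0],[[0,0,0],10.4,0],[[0,0,0],10.4,0],[[0,0,0],10.4,0],[[0,0,0],10.4,0],[[0,0,0],10.4,0],[[0,0,0],10,0],[[0,0,0],0,0]]'; python3 -m jog '[[[0,-2.5,0],0,0],[[0,-5,0],0,0],[[0,-5,0],0,0],[[0,-5,0],0,0],[[0,-5,0],0,0],[[0,-5,0],0,0],[[0,-5,0],0,0],[[0,-4,0],0,0],[[0,-1.5,0],0,0],[[0,0,0],0,0]]'; python3 -c "
from h import *
to(485,57,193,0)"
```

```text
time_s: 20.4
ee_pos: [498.9, -350.0, 303.9]
ee_rot: [179.1, 0.2, -2.6]
force: [0.7, -0.4, -0.4]
gripper_width: 0.3
time_s: 21.65
ee_pos: [508.3, 50.8, 298.7]
ee_rot: [179.4, 0.2, -1.2]
force: [1.1, -0.5, 0.4]
gripper_width: 0.4
turn -1.2 cm in target axes [-2.33 -0.62 10.57] q6 96.0368033348714 t 21.65 F [ 1.1 -0.5  0.4] 0.40821271220089284
```

```bash
python3 -m jog '[[[-2.5,-0.7,0],-1.2,0],[[0,0,3.5],0,0],[[0,0,4.5],0,0],[[0,0,2],0,0],[[0,0,0],0,0]]'; python3 -c "
from h import *
to(483,57,192,0)"
```

```text
time_s: 22.28
ee_pos: [482.4, 51.6, 197.3]
ee_rot: [179.3, 0.0, -0.1]
force: [0.1, -0.1, 1.0]
gripper_width: 0.4
turn -0.1 cm in target axes [ 0.06 -0.54  0.53] q6 95.67489448771043 t 22.275 F [ 0.1 -0.1  1. ] 0.3587555046811547
```

```bash
python3 -m jog '[[[0,1,0.5],0,0],[[0,1,-0.3],0,0],[[0,1.2,-0.6],0,0],[[0,1.2,-0.6],0,0],[[0,1.3,-0.4],0,0],[[0,1.3,-0.2],0,0]]'; python3 -c "
from h import *
to(483,-21,213,0)"
```

```text
time_s: 23.02
ee_pos: [484.0, -13.8, 219.4]
ee_rot: [-179.3, -0.5, -0.4]
force: [1.1, 5.3, -1.6]
gripper_width: 0.4
turn -0.4 cm in target axes [-0.1   0.72  0.64] q6 86.66345979076976 t 23.025 F [ 1.1  5.3 -1.6] 0.39364008646773724
```

```bash
python3 -m jog '[[[0,1.1,0.7],0,0],[[0,1.3,0.5],0,0],[[0,1.3,0.4],0,0]]'; python3 -c "
from h import *
to(483,-77,195,0)"
```

```text
time_s: 23.4
ee_pos: [486.1, -49.8, 208.3]
ee_rot: [-178.9, -1.0, -0.5]
force: [-1.0, 5.1, 4.4]
gripper_width: 0.6
turn -0.5 cm in target axes [-0.31  2.72  1.33] q6 81.89783432641804 t 23.4 F [-1.   5.1  4.4] 0.6454757712737434
```

```bash
python3 -m jog '[[[-0.1,1.3,0.5],0,0],[[0,1.2,0.7],0,0],[[0,1,0.7],0,0]]'; python3 -c "
from h import *
to(483,-92,184,0)"
```

```text
time_s: 23.78
ee_pos: [487.1, -84.9, 192.8]
ee_rot: [-178.5, -1.6, -0.7]
force: [-1.3, 4.9, 3.5]
gripper_width: 0.6
turn -0.7 cm in target axes [-0.41  0.71  0.88] q6 77.40051843967207 t 23.775 F [-1.3  4.9  3.5] 0.5844498707209358
```

```bash
python3 -m jog '[[[-0.2,0.7,0.5],0,0],[[0,0.5,0.4],0,0],[[0,0.4,0.2],0,0],[[0,0.3,0],0,0],[[0,0.3,0],0,0],[[0,0.3,0],0,0]]'
python3 - <<'E'
from h import *
to(483,-92,184,0)
d=shot('scene','s6.png')
i=cv2.imread('pics/s6.png')[110:270,150:350]; cv2.imwrite('pics/s6c.png',cv2.resize(i,None,fx=3.75,fy=3.75,interpolation=cv2.INTER_CUBIC))
E
```

```text
time_s: 24.52
ee_pos: [487.3, -94.3, 185.3]
ee_rot: [-176.1, -2.0, -1.3]
force: [1.6, 13.2, 2.0]
gripper_width: 0.7
turn -1.3 cm in target axes [-0.43 -0.23  0.13] q6 73.92780632352228 t 24.525 F [ 1.6 13.2  2. ] 0.7060057961968165
```

View pics/s6c.png

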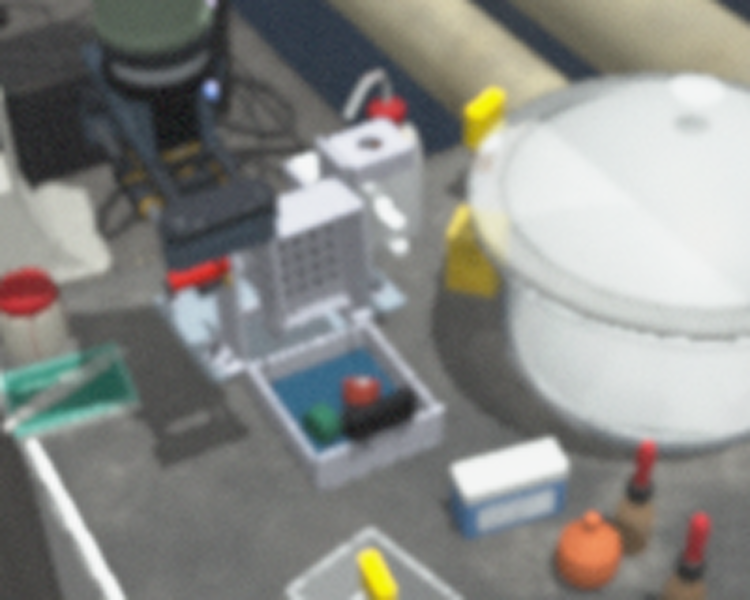

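```bash
python3 -m jog '[[[0,0,-4],0,0],[[0,0,-6],0,0],[[0,0,-5],0,0],[[0,0,-2],0,0],[[0,-3,0],0,0],[[0,-5,0],0,0],[[0,-5,0],0,0],[[0,-3,0],0,0],[[0,0,0],0,0],[[0,0,0],0,0]]'; python3 -m jog '[[[0,0,0],0,0],[[0,0,0],0,0],[[0,0,0],0,0],[[0,0,0],0,0],[[0,0,0],0,0],[[0,0,0],0,0],[[0,0,0],0,0],[[0,0,0],0,0]]'
python3 - <<'E'
from h import *
shot('top','t7.png');shot('scene','s7.png')
a=cv2.imread('pics/t7.png')[150:300,130:360]
b=cv2.imread('pics/s7.png')[110:290,140:350]
a=cv2.resize(a,(480,313),interpolation=cv2.INTER_CUBIC)
a=cv2.resize(a,(398,260),interpolation=cv2.INTER_CUBIC)
a=cv2.resize(cv2.imread('pics/t7.png')[160:270,140:350],(620,325),interpolation=cv2.INTER_CUBIC)
b=cv2.resize(cv2.imread('pics/s7.png')[130:240,150:350],(500,275),interpolation=cv2.INTER_CUBIC)
o=np.zeros((600,620,3),np.uint8);o[:325]=a;o[325:,:500]=b
cv2.imwrite('pics/f7.png',o)
E
```

```text
time_s: 25.82
ee_pos: [485.8, 45.5, 368.9]
ee_rot: [-177.2, -2.3, -1.7]
force: [0.2, 0.1, -0.4]
gripper_width: 0.2
time_s: 26.82
ee_pos: [486.0, 42.2, 368.6]
ee_rot: [-177.3, -2.3, -1.9]
force: [-0.3, -0.2, 0.8]
gripper_width: 0.2
```

View pics/f7.png

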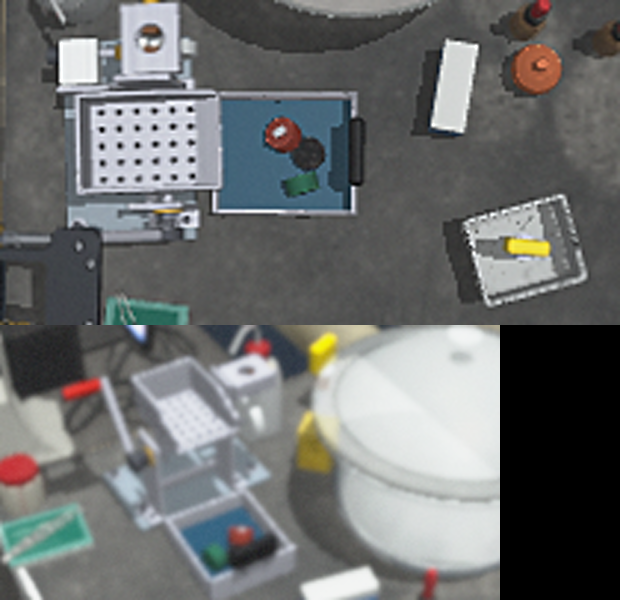

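Run:
```python
from h import *
d=load('top');f=lambda u,v,z:at(d,140+u/2.952,160+v/2.955,z)
print('pan',f(357,92,36),f(355,214,36),'bucket',f(77,92,175),f(77,190,175),f(220,93,175),f(220,190,175))
x=cv2.imread('pics/s0.png').astype(int);y=cv2.imread('pics/s7.png').astype(int)
print('handle diff',abs(x-y)[148:160,172:192].mean())
from workcell import job_done;print(job_done())
```

```text
pan [ 638.3 -204.7   36. ] [ 528. -201.   36.] bucket [627.4  21.5 175. ] [548.7  21.4 175. ] [624.6 -94.2 175. ] [547.1 -93.6 175. ]
handle diff 3.433333333333333
the job is handed in; nothing more can be done
None
```

The job is done and handed in at about 27 s of the 72 s allowed; the hand-in gives no verdict.

- **Pan:** I set it in front of the stand by its grip. Its centre measures about 6 mm from pan_place (50 mm allowed), and it is level.
- **Pin:** I twisted it about ±21° while lifting gently until it came loose at roughly 20 mm, with no more than about 5 N shown after each move. It now lies in the sample box, which is upright.
- **Bucket:** I pushed the red handle over to its stop (13 N there), and the mounts dropped. I then lifted away so it could swing back.

**Last checks:** in the final pictures all three mounts are in the pan, with the green one on its edge. The bucket is empty and its corners are within about 4 mm of where they started. The arm was about 370 mm up and touching nothing.

**Departures and limits:**
- While twisting, the lift briefly ran at or slightly over the 2 mm per 0.5 rad guide, but the forces shown stayed low.
- Moves overshot by several mm (about 10 mm at most) and were corrected before each contact.
- I did not measure the bystanders again; the ones visible in the last pictures look unmoved.

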